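# Put the microscope objectives away in their colour-coded storage bases

### The arm

A 6-joint arm with a two-finger parallel gripper is mounted at the origin on the work surface. World frame = base frame: x ahead of the robot, y to its left, z up, the work surface at z = 0. Lengths are in m, angles in rad, forces in N, time in s.
With the tool pointing down it reaches from about 0.25 to 0.775 m from the base axis. Payload 4 kg.
Tool frame: the origin (TCP) lies midway between the tips of the shut fingers; the grasp point (between the pads) lies 19 mm behind it; z points along the fingers, y is the direction in which the jaws open and shut (so a half turn about z gives the same grasp; the last joint's range is limited). The gripper opens to 94 mm and grips with 3 to 60 N. Pads are 16 mm wide; open, the fingers measure 119 mm over their backs; the gripper's body (75 mm by 177 mm) begins 78 mm behind the grasp point.
Start: joints at [-1.316, 0.087, 1.371, -0, 1.684, -0.103], TCP at [0.193, -0.515, 0.206] pointing down, gripper open.
Joint ranges: [-3.1, 3.1], [-0.76, 2.03], [0.27, 2.55], [-1.08, 4.22], [0.17, 2.65], [-2.57, 2.57]. Speed limits (rad/s): [2.79, 2.79, 3.14, 3.14, 3.14, 3.14].

### API

Orientations are given as [roll, pitch, yaw] about the fixed x, y, z axes, in that order (R = Rz(yaw) Ry(pitch) Rx(roll)).
In Python, from bench import robot, cams gives the robot as it stands.
- The arm moves only by the tool step_arm, never from a script. Its argument "plan" is a list that holds one entry, the list of rows, each a list of 5 numbers: the shift along the world's x, y, z in mm, then the turn about the world's z in rad, then the opening in per cent of the stroke, from 0 (shut) to 100 (fully open). In form: [[[tx, ty, tz, turn, fingers], ...]]. A call has 1 to 8 rows; each row is the pose to reach, as a shift and turn from the pose commanded when the call began; what a row does not reach only later rows make up. A row lasts 1/12 s, in which the tool goes at most 41.7 mm and 7.16 degrees, less where a joint would pass 70% of its speed; a pose out of reach is approached as far as the arm can. A call with a gripper value outside its range is refused whole. The fingers move at their own pace and stop on an object; the grip force is fixed at half the most. Time passes only in rows, so rows that repeat a pose let the fingers close. It gives the time, the measured TCP pose, the force and the opening at its end, in the units of the state.
- robot.get_obs(): the state, without advancing time (a new reading comes with each control period).
- cams.snapshot(name): name is "scene" or "side" or "wrist"; returns a dict with "frame" (480x640x3 uint8, red, green, blue), "camera_matrix" (3x3 intrinsics, pixels), "k1" (the pictures are not rectified: a ray, as slopes to the right and down, at radius r is drawn at 1 + k1 r^2 times it, then the intrinsics apply), "origin" and "attitude" of the camera in the world; the wrist camera has in their place "T_tool_cam" (4x4, takes a point from camera to tool coordinates, whose origin is the TCP and whose axes are the flange's). Camera axes: x right, y down, z forward; pixel columns grow to the right and rows downward; lengths in m; the calibration is good to about 2 mm. A picture is of the moment at which its call begins: read the wrist's pose just before it. There is no depth.
- robot.close_job(): hands the job in, once; it reports no verdict.
The state is a dict: "time": time; "joint_positions": joint angles; "qvel": joint speeds; "joint_torque": joint torques, N m; "tool_pos": TCP position; "ee_rot": TCP orientation; "wrist_force": force on the tool from outside, world axes, zero at the start; "wrist_torque": the same for the moment, N m; "width": finger opening in m.
Only numpy, scipy, OpenCV 4.12 (cv2) and the standard library are available. Lean on these libraries where they do the work, as an engineer would, in place of code of your own. Each camera call takes 0.05 s, during which the arm holds its last target. There are 200 camera calls.

### The job

Put the three microscope objectives away: stand each one upright, lens up, down in the recess of the storage base of its own colour, and once the blue one is in its base, close it under the blue-topped white cover so that the cover sits flat on the blue base. Never tip an objective over, and leave the oil bottle, the slide box and the mouse where they are.

Things in the scene. Friction and masses are not known exactly. Their poses are not given: they have to be found in the camera images.
- obj_red: Loose microscope objective with a red ring, standing lens up: black barrel, 30 mm diameter, from foot to 38 mm height; red ring of the same diameter at 38 to 44 mm (from above, a red annulus); steel nose 17 mm wide, narrowing, to the top at 50 mm. About 0.12 kg. Origin at the centre of its foot, z up its axis; round, yaw does not matter.
- obj_yellow: Loose microscope objective with a yellow ring, standing lens up: black barrel, 30 mm diameter, from foot to 38 mm height; yellow ring of the same diameter at 38 to 44 mm (from above, a yellow annulus); steel nose 17 mm wide, narrowing, to the top at 55 mm. About 0.12 kg. Origin at the centre of its foot, z up its axis; round, yaw does not matter.
- obj_blue: Loose microscope objective with a blue ring, standing lens up: black barrel, 30 mm diameter, from foot to 38 mm height; blue ring of the same diameter at 38 to 44 mm (from above, a blue annulus); steel nose 17 mm wide, narrowing, to the top at 60 mm. About 0.12 kg. Origin at the centre of its foot, z up its axis; round, yaw does not matter.
- base_red: Fixed round storage base: red flange disc, 70 mm diameter, 6 mm thick, with a black raised rim on it (47 mm outer, 41 mm inner diameter, top at 14 mm). The recess inside the rim is 8 mm deep, its floor 6 mm above the table; an objective stands in it with 5.5 mm play all round. Origin at the centre of its underside, z up; yaw does not matter.
- base_yellow: Fixed round storage base: yellow flange disc, 70 mm diameter, 6 mm thick, with a black raised rim on it (47 mm outer, 41 mm inner diameter, top at 14 mm). The recess inside the rim is 8 mm deep, its floor 6 mm above the table; an objective stands in it with 5.5 mm play all round. Origin at the centre of its underside, z up; yaw does not matter.
- base_blue: Fixed round storage base: blue flange disc, 70 mm diameter, 6 mm thick, with a black raised rim on it (47 mm outer, 41 mm inner diameter, top at 14 mm). The recess inside the rim is 8 mm deep, its floor 6 mm above the table; an objective stands in it with 5.5 mm play all round. The cover rests on this flange. Origin at the centre of its underside, z up; yaw does not matter.
- cover: Loose white plastic pot standing mouth down, blue disc (36 mm) on its closed flat top: 60 mm outer, 55 mm inner diameter, 70 mm high, 66 mm deep inside, 0.06 kg. Fits over the blue objective in its base with 4 mm play round the black rim, mouth resting on the blue flange. Origin at the centre of its mouth (underside), z up; round, yaw does not matter.
- oil: Bystander: small loose amber bottle of immersion oil with black cap, 32 mm in diameter, 75 mm high. Origin at the centre of its underside.
- slide_box: Bystander: closed green slide box, 85 x 100 x 30 mm (x, y, z), loose. Origin at the centre of its underside.
- mouse: Bystander: loose black computer mouse, 105 x 60 x 30 mm (x, y, z). Origin at the centre of its underside.
Things that resemble listed ones, but are neither listed nor needed, are in the scene too. Of the things that look like the base_red, take the one that is nearest to the robot's base at the start.

How it is judged:
On the way, in this order (a step that is already met when the one before it is completed fails the run):
1. the blue-ringed objective stands in the blue base, let go, before it is covered (horizontal distance between obj_blue and base_blue below 0.01 m and z of obj_blue in the frame of base_blue below 0.009 m and angle between obj_blue's own z axis and vertical below 0.1 rad and contact force between obj_blue and the fingers below 0.05 N and horizontal distance between cover and base_blue above 0.05 m), for 0.2 s.
2. the cover is seated over it on the blue base (horizontal distance between cover and base_blue below 0.01 m and z of cover in the frame of base_blue below 0.01 m and angle between cover's own z axis and vertical below 0.1 rad), for 0.2 s.
At the end, for the whole second after the job is handed in: Each objective stands upright on the recess floor of its own colour of base, within 10 mm of its centre and below 9 mm height; the cover stands over the blue one, within 10 mm of the base centre, its mouth below 10 mm height; tilts under 0.1 rad; all at rest (all of step 2 and horizontal distance between obj_red and base_red below 0.01 m and z of obj_red in the frame of base_red below 0.009 m and angle between each of obj_red, obj_yellow, obj_blue's own z axis and vertical below 0.1 rad and horizontal distance between obj_yellow and base_yellow below 0.01 m and z of obj_yellow in the frame of base_yellow below 0.009 m and horizontal distance between obj_blue and base_blue below 0.01 m and z of obj_blue in the frame of base_blue below 0.009 m and linear speed of each of obj_red, obj_yellow, obj_blue, cover below 0.02 m/s); the robot touches nothing.
It fails at once if the oil bottle is shoved more than 20 mm (distance of oil from where it was at the start of the episode above 0.02 m).
It fails at once if the slide box is shoved more than 20 mm (distance of slide_box from where it was at the start of the episode above 0.02 m).
It fails at once if the mouse is shoved more than 20 mm (distance of mouse from where it was at the start of the episode above 0.02 m).
It fails at once if an objective is tipped beyond 40 degrees (angle between any of obj_red, obj_yellow, obj_blue's own z axis and vertical above 0.7 rad).
It also fails if it takes over 99 s, if anything falls off the work surface, if the arm or the gripper's body presses on something with over 40 N, if the wrist force passes 120 N, or if a joint passes its speed limit or range.

## Working session

There is one attempt and no reset: what is moved stays moved. The work goes in short steps, Python scripts to look and compute and a tool call to move; the robot and the scene stay as the last step left them, time stands still between calls to the robot, and variables do not carry over. Pictures are saved under pics/ and viewed, about 12 in all and at most 16, crops included, and the job is handed in when it is done.

Besides the shell and the picture viewer there is one more tool, called as name([rows], argument=value, ...), one row to a line, values as JSON. step_arm: Moves the arm, as the interface text tells. Its arguments: {"type":"object","properties":{"plan":{"type":"array"}},"required":["plan"]}

```bash
mkdir -p pics; cat > h.py <<'E'
import numpy as np, cv2
from scipy.spatial.transform import Rotation as R
from bench import robot, cams
def snap(name, fn=None):
    o=robot.get_obs(); s=cams.snapshot(name)
    K=np.array(s["camera_matrix"])
    if name=="wrist":
        T=np.eye(4); e=np.array(o["ee_rot"]); T[:3,:3]=R.from_euler('xyz',e).as_matrix() if e.size==3 else e; T[:3,3]=o["tool_pos"]
        T=T@np.array(s["T_tool_cam"]); o_,A=T[:3,3],T[:3,:3]
    else:
        o_=np.array(s["origin"]); A=np.array(s["attitude"])
        if A.size==3: A=R.from_euler('xyz',A).as_matrix()
    np.savez('cam_'+name+'.npz',K=K,k1=s["k1"],o=o_,A=A,im=s["frame"])
    if fn: cv2.imwrite('pics/'+fn,s["frame"][:,:,::-1])
    return o
def load(name): return np.load('cam_'+name+'.npz')
def px2w(name,uv,z):
    c=load(name); d=np.array([c['k1'].item(),0,0,0])
    p=cv2.undistortPoints(np.array(uv,float).reshape(-1,1,2),c['K'],d).reshape(-1,2)
    r=np.c_[p,np.ones(len(p))]@c['A'].T
    t=(np.asarray(z)-c['o'][2])/r[:,2]
    return c['o']+r*t[:,None]
E
python3 - <<'E'
from h import *
for n in("scene","side","wrist"): o=snap(n,n+"0.png")
c=load("scene");print(c['K'],c['k1'],c['o'],c['A']);c=load("side");print(c['o']);c=load("wrist");print(c['o'],c['A'])
print(o)
E
```

```text
[[470.83218188   0.         322.87509919]
 [  0.         470.83218188 237.98524799]
 [  0.           0.           1.        ]] -0.11446109074576015 [ 1.0922972  -0.51180011  0.56094845] [[ 0.73053594  0.40255007 -0.55160736]
 [ 0.68286869 -0.42738248  0.59248171]
 [ 0.00275623 -0.80950458 -0.5871071 ]]
[0.07230159 0.84084198 0.60599529]
[ 0.26805268 -0.48672213  0.38395151] [[ 0.35016807 -0.89896866 -0.26313053]
 [-0.93668388 -0.33677813 -0.09593641]
 [-0.00237278  0.28006399 -0.9599784 ]]
{'time': 0.1, 'joint_positions': array([-1.31613222e+00,  8.78755484e-02,  1.37207930e+00, -3.35944243e-05,
        1.68362959e+00, -1.03115040e-01]), 'qvel': array([-1.22689299e-03, -1.75307408e-03, -2.05217238e-03, -9.86155481e-04,
        4.92419752e-04,  4.47044780e-05]), 'joint_torque': array([ 2.99439300e-03, -3.41248548e+01, -3.03303516e+01,  7.20211607e-02,
        3.03541089e-02, -8.94115306e-05]), 'tool_pos': array([ 0.19245753, -0.51469476,  0.20443636]), 'ee_rot': array([-3.13960801e+00, -1.71807989e-04,  3.57775225e-01]), 'wrist_force': array([0.05858638, 0.12395966, 0.03374263]), 'wrist_torque': array([ 0.03939077, -0.04088375, -0.0424498 ]), 'width': 0.09378042521827425}
```

View pics/scene0.png

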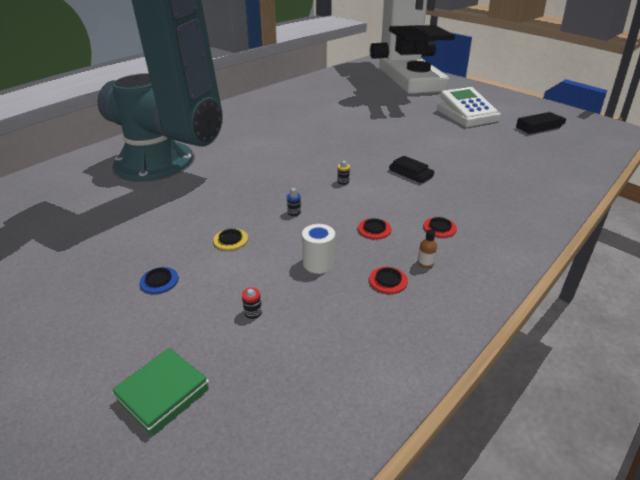

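View pics/side0.png

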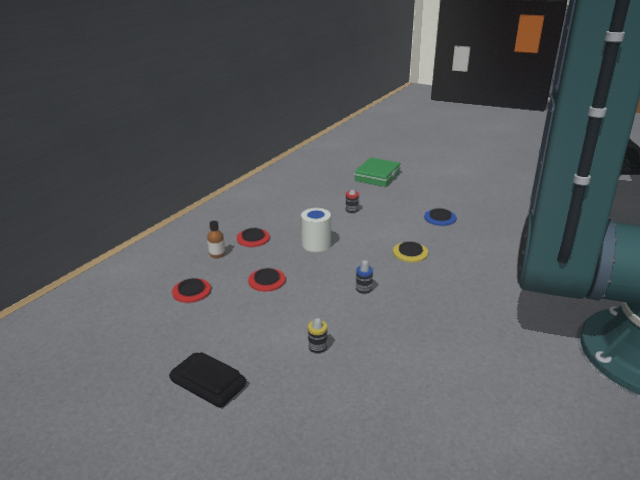

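The scene view shows three objectives: red at (252,303), yellow at (344,173) and blue at (294,203). The bases are blue (159,280), yellow (231,239) and three red ones at (375,228), (440,227) and (388,280). The cover is at (319,248). The side view shows the same things.

```bash
python3 - <<'E'
from h import *
P={'oR':((252,296),(352,195),.044),'oY':((344,167),(317.5,327),.044),'oB':((294,197),(364,269.5),.044),
'bB':((159,280),(440,216.5),.006),'bY':((231,239),(410.5,251.5),.006),'r1':((375,228.5),(267,279),.006),'r2':((440,227),(191,290),.006),'r3':((388.5,280),(253,237.5),.006),
'cov':((319,233.5),(316,215),.07),'oil':((430,236),(214,226),.075),'box':((161,385),(378,167),.03),'mouse':((412,167),(207,376),.025)}
for k,(a,b,z) in P.items():
    A=px2w('scene',[a],z)[0];B=px2w('side',[b],z)[0];m=(A+B)/2
    print(k,(A*1000).round()[:2],(B*1000).round()[:2],'mean',(m*1000).round()[:2],'r',round(np.hypot(*m[:2]),3))
E
```

```text
oR [ 632. -184.] [ 623. -173.] mean [ 627. -178.] r 0.652
oY [447. 254.] [444. 259.] mean [445. 256.] r 0.514
oB [460.  76.] [458.  80.] mean [459.  78.] r 0.466
bB [ 443. -250.] [ 440. -246.] mean [ 442. -248.] r 0.506
bY [439. -81.] [435. -76.] mean [437. -79.] r 0.444
r1 [627. 147.] [623. 150.] mean [625. 148.] r 0.642
r2 [723. 245.] [720. 250.] mean [722. 247.] r 0.763
r3 [744.  35.] [740.  41.] mean [742.  38.] r 0.743
cov [617. -11.] [615. -10.] mean [616. -10.] r 0.616
oil [770. 114.] [755. 137.] mean [763. 125.] r 0.773
box [ 666. -377.] [ 658. -373.] mean [ 662. -375.] r 0.761
mouse [545. 398.] [533. 414.] mean [539. 406.] r 0.675
```

step_arm([
  [[17,37,0,0,100],[33,74,0,0,100],[50,111,0,0,100],[67,148,0,0,100],[83,185,0,0,100],[100,222,0,0,100],[117,259,0,0,100],[133,296,0,0,100]],
])

```text
time: 0.82
tool_pos: [0.3258, -0.2172, 0.2053]
ee_rot: [3.141, -0.0, 0.357]
wrist_force: [1.2, -0.2, 0.1]
width: 0.0938
```

step_arm([
  [[17,37,0,0,100],[33,74,0,0,100],[50,111,0,0,100],[67,148,0,0,100],[83,185,0,0,100],[100,222,0,0,100],[117,259,0,0,100],[133,296,0,0,100]],
])

```text
time: 1.48
tool_pos: [0.4589, 0.079, 0.2053]
ee_rot: [3.141, 0.0, 0.358]
wrist_force: [0.7, -0.6, 0.5]
width: 0.0938
```

```bash
python3 - <<'E'
from h import *
o=snap("wrist","w1.png");print(o['tool_pos'],o['ee_rot'],o['time'],o['joint_positions'])
E
```

```text
[0.4588546  0.07897553 0.20530182] [3.14127733e+00 2.92900240e-05 3.58288743e-01] 1.4833 [ 4.88145740e-02 -1.02322345e-01  1.55935937e+00 -3.11278584e-04
  1.68448749e+00  1.26128683e+00]
```

View pics/w1.png

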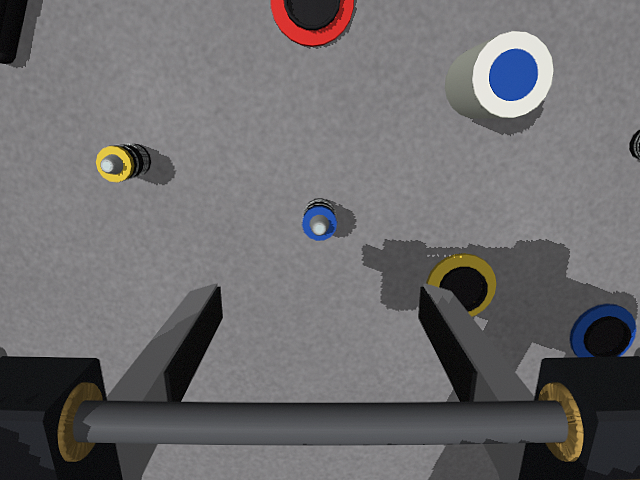

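The wrist view shows the blue objective ring at (319,222), the yellow ring at (115,164), the cover top at (513,75), the yellow base at (462,287), the blue base at (603,332), and the red base at the top edge, cut off.

```bash
cat >> h.py <<'E'
HUE={'red':[(0,8),(172,180)],'yellow':[(20,33)],'blue':[(105,125)]}
def blobs(name,col,zs,minA=150):
    "coloured blobs: hull ellipse centre, world xy at each height"
    h=cv2.cvtColor(load(name)['im'],cv2.COLOR_RGB2HSV); m=np.zeros(h.shape[:2],np.uint8)
    for a,b in HUE[col]: m|=cv2.inRange(h,(a,130,50),(b,255,255))
    for c in cv2.findContours(m,cv2.RETR_EXTERNAL,cv2.CHAIN_APPROX_NONE)[0]:
        if cv2.contourArea(cv2.convexHull(c))<minA: continue
        e=cv2.fitEllipse(cv2.convexHull(c)); print(col,np.round(e[0],1),np.round(e[1],0),[(z,(px2w(name,[e[0]],z)[0][:2]*1000).round(1).tolist()) for z in zs])
E
python3 - <<'E'
from h import *
for c in HUE: blobs('wrist',c,(.006,.044,.07))
E
```

```text
red [312.    1.3] [82. 89.] [(0.006, [623.8, 148.1]), (0.044, [614.8, 144.0]), (0.07, [608.7, 141.2])]
yellow [560.3 421.7] [42. 83.] [(0.006, [328.1, -260.3]), (0.044, [348.8, -223.4]), (0.07, [362.9, -198.2])]
yellow [ 79.7 421.7] [42. 83.] [(0.006, [137.2, 249.3]), (0.044, [177.0, 235.1]), (0.07, [204.3, 225.3])]
yellow [461.1 285.3] [64. 69.] [(0.006, [438.3, -78.5]), (0.044, [448.0, -59.8]), (0.07, [454.6, -47.1])]
yellow [114.5 163.5] [35. 39.] [(0.006, [435.2, 272.3]), (0.044, [445.2, 255.8]), (0.07, [452.0, 244.4])]
blue [602.6 333.5] [56. 69.] [(0.006, [441.4, -245.3]), (0.044, [450.7, -209.9]), (0.07, [457.1, -185.7])]
blue [319.  222.9] [34. 35.] [(0.006, [448.4, 76.3]), (0.044, [457.0, 79.4]), (0.07, [462.9, 81.6])]
blue [513.   74.4] [47. 53.] [(0.006, [632.5, -35.3]), (0.044, [622.6, -21.0]), (0.07, [615.9, -11.2])]
```

step_arm([
  [[-1,0,-40,0,100],[-1,0,-80,0,100],[-1,0,-120,0,100],[-1,0,-160,0,100],[-1,0,-180,0,100],[-1,0,-190,0,100],[-1,0,-190,0,40],[-1,0,-190,0,10]],
])

```text
time: 2.2
tool_pos: [0.4582, 0.0767, 0.0162]
ee_rot: [3.141, -0.001, 0.358]
wrist_force: [0.3, -0.2, 0.5]
width: 0.0841
```

step_arm([
  [[0,0,0,0,10],[0,0,0,0,10],[0,0,0,0,10],[0,0,0,0,10],[0,0,0,0,10],[0,0,0,0,10]],
])

```text
time: 2.7
tool_pos: [0.4579, 0.0768, 0.016]
ee_rot: [3.141, -0.001, 0.358]
wrist_force: [0.9, 0.6, -0.3]
width: 0.0442
```

step_arm([
  [[0,0,0,0,10],[0,0,0,0,10],[0,0,0,0,10],[0,0,0,0,10],[0,0,10,0,10],[0,0,30,0,10],[0,0,60,0,10],[0,0,70,0,10]],
])

```text
time: 3.37
tool_pos: [0.4599, 0.0766, 0.0897]
ee_rot: [3.139, -0.006, 0.358]
wrist_force: [1.3, -0.0, -0.4]
width: 0.0295
```

step_arm([
  [[-1,-20,15,0,10],[-3,-60,15,0,10],[-5,-100,15,0,10],[-7,-140,15,0,10],[-9,-180,15,0,10],[-11,-220,15,0,10],[-13,-260,15,0,10],[-15,-300,15,0,10]],
])

```text
time: 4.03
tool_pos: [0.442, -0.2253, 0.1005]
ee_rot: [3.141, 0.0, 0.358]
wrist_force: [0.9, -0.8, -1.2]
width: 0.0296
```

step_arm([
  [[-1,-15,0,0,10],[-1,-23,0,0,10],[-1,-23,0,0,10],[-1,-23,0,0,10]],
])

```text
time: 4.37
tool_pos: [0.4415, -0.2455, 0.1002]
ee_rot: [-3.14, 0.0, 0.358]
wrist_force: [0.8, 0.1, -0.9]
width: 0.0294
```

```bash
python3 - <<'E'
from h import *
o=snap("wrist","w2.png");print(o['tool_pos'],o['ee_rot'],o['time'],o['width'])
for c in ['blue','yellow']: blobs('wrist',c,(.006,.10))
E
```

```text
[ 0.44151561 -0.24549875  0.10015719] [-3.14045464e+00  9.18435780e-05  3.57767860e-01] 4.3667 0.029435728138798925
blue [320.  324.9] [70. 73.] [(0.006, [382.7, -267.2]), (0.1, [428.8, -250.1])]
blue [323.  244.1] [96. 99.] [(0.006, [441.7, -247.3]), (0.1, [467.6, -237.0])]
yellow [400.4 425. ] [18. 84.] [(0.006, [321.1, -359.3]), (0.1, [388.4, -310.6])]
yellow [239.7 424.4] [18. 84.] [(0.006, [276.2, -237.8]), (0.1, [359.0, -230.8])]
yellow [ 87.4 165. ] [ 98. 110.] [(0.006, [438.1, -80.5]), (0.1, [465.2, -127.5])]
```

View pics/w2.png

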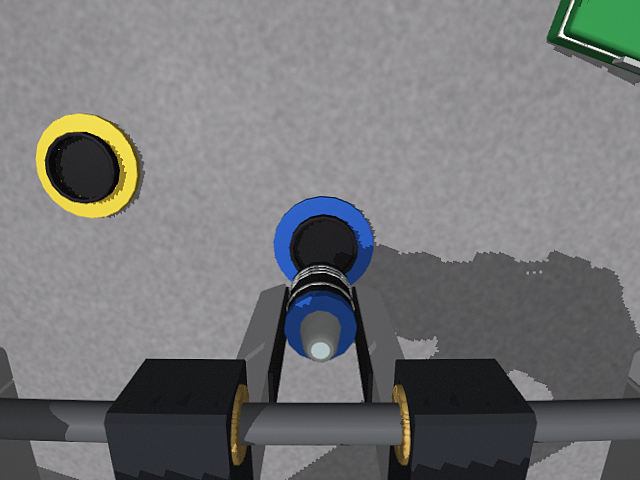

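The held blue objective's ring is at (320,325), in line with the TCP. The blue base centre is at (323,244), which is within 2 mm below it.

step_arm([
  [[0,-2,-30,0,10],[0,-2,-60,0,10],[0,-2,-70,0,10],[0,-2,-74,0,10],[0,-2,-77,0,10],[0,-2,-78,0,10],[0,-2,-78,0,10],[0,-2,-78,0,20]],
])

```text
time: 5.08
tool_pos: [0.4427, -0.2487, 0.0241]
ee_rot: [3.139, -0.002, 0.358]
wrist_force: [-1.1, 0.1, -0.3]
width: 0.0295
```

step_arm([
  [[0,0,0,0,31],[0,0,-1,0,50],[0,0,-1,0,60],[0,0,-1,0,60],[0,0,-1,0,60],[0,0,-1,0,60]],
])

```text
time: 5.58
tool_pos: [0.4417, -0.2483, 0.0216]
ee_rot: [3.141, -0.0, 0.358]
wrist_force: [-0.6, -0.3, -0.3]
width: 0.0558
```

step_arm([
  [[0,0,30,0,100],[0,0,70,0,100],[0,0,110,0,100],[0,0,150,0,100],[0,0,180,0,100]],
])

```text
time: 6.0
tool_pos: [0.4422, -0.2486, 0.2055]
ee_rot: [3.138, -0.002, 0.358]
wrist_force: [1.0, 0.2, 0.4]
width: 0.0863
```

```bash
python3 - <<'E'
from h import *
o=snap("wrist","w3.png");print(o['tool_pos'],o['time'],o['width'])
for c in HUE: blobs('wrist',c,(.006,.044,.05))
E
```

```text
[ 0.44222728 -0.24859784  0.20548153] 6.0 0.0862878297075712
yellow [541.8 422.5] [39. 83.] [(0.006, [303.8, -568.6]), (0.044, [325.2, -533.6]), (0.05, [328.5, -528.1])]
yellow [ 98.4 422.2] [39. 83.] [(0.006, [130.2, -99.4]), (0.044, [168.9, -111.5]), (0.05, [175.1, -113.4])]
yellow [144.6 154. ] [73. 80.] [(0.006, [437.4, -80.2]), (0.044, [445.4, -94.2]), (0.05, [446.7, -96.4])]
blue [318.1 212.9] [72. 73.] [(0.006, [441.1, -247.5]), (0.044, [448.7, -244.8]), (0.05, [449.9, -244.3])]
```

View pics/w3.png

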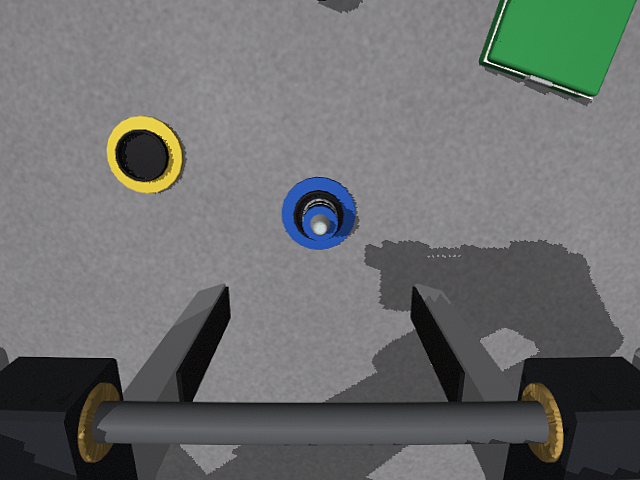

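The blue objective stands in its base: its ring is at (320,224) inside the flange at (318,213). Next is the cover.

step_arm([
  [[12,17,0,0,100],[36,49,0,0,100],[60,82,0,0,100],[84,115,0,0,100],[108,148,0,0,100],[132,181,0,0,100],[156,214,0,0,100],[174,238,0,0,100]],
])

```text
time: 6.72
tool_pos: [0.6168, -0.007, 0.2008]
ee_rot: [-3.141, -0.0, 0.36]
wrist_force: [-0.5, -0.5, -0.2]
width: 0.0938
```

step_arm([
  [[0,0,-30,0,100],[0,0,-70,0,100],[0,0,-100,0,100],[0,0,-120,0,100],[0,0,-120,0,100],[0,0,-120,0,100]],
])

```text
time: 7.22
tool_pos: [0.6146, -0.0101, 0.0799]
ee_rot: [-3.14, 0.003, 0.358]
wrist_force: [0.8, 0.1, -0.1]
width: 0.0942
```

```bash
python3 - <<'E'
from h import *
o=snap("wrist");print(o['tool_pos'],o['time'],o['width'])
for c in HUE: blobs('wrist',c,(.006,.044,.07))
E
```

```text
[ 0.61457176 -0.01006744  0.07993024] 7.2167 0.09424444626158747
red [590.6 343.1] [40. 54.] [(0.006, [618.0, -213.2]), (0.044, [628.9, -178.5]), (0.07, [636.4, -154.7])]
red [ 85.9 148.9] [107. 121.] [(0.006, [626.1, 147.6]), (0.044, [635.8, 128.2]), (0.07, [642.4, 114.9])]
red [321.8  18.2] [124. 134.] [(0.006, [743.3, 37.3]), (0.044, [735.4, 34.5]), (0.07, [730.0, 32.5])]
yellow [324.4 475.7] [64. 87.] [(0.006, [442.7, -77.7]), (0.044, [480.0, -63.3]), (0.07, [505.4, -53.4])]
yellow [560.2 421.7] [42. 82.] [(0.006, [551.6, -227.6]), (0.044, [572.5, -190.7]), (0.07, [586.8, -165.4])]
yellow [ 79.7 421.7] [42. 82.] [(0.006, [423.3, 113.7]), (0.044, [463.5, 99.4]), (0.07, [490.9, 89.6])]
blue [323.4 289.7] [66. 71.] [(0.006, [590.6, -21.1]), (0.044, [605.6, -15.2]), (0.07, [615.9, -11.2])]
```

step_arm([
  [[1,-1,-30,0,100],[1,-1,-50,0,100],[1,-1,-50,0,40],[1,-1,-50,0,40],[1,-1,-50,0,40],[1,-1,-50,0,40],[1,-1,-50,0,40],[1,-1,-50,0,40]],
])

```text
time: 7.93
tool_pos: [0.6178, -0.0112, 0.0336]
ee_rot: [3.14, -0.003, 0.358]
wrist_force: [-0.3, 0.0, 4.8]
width: 0.0595
```

step_arm([
  [[0,0,0,0,40],[0,0,0,0,40],[0,0,10,0,40],[0,0,30,0,40],[0,0,60,0,40],[0,0,90,0,40],[0,0,100,0,40],[0,0,100,0,40]],
])

```text
time: 8.6
tool_pos: [0.6188, -0.0115, 0.1357]
ee_rot: [3.138, -0.007, 0.358]
wrist_force: [0.4, -0.5, -0.6]
width: 0.0596
```

step_arm([
  [[-12,-16,0,0,40],[-36,-48,0,0,40],[-61,-81,0,0,40],[-85,-114,0,0,40],[-109,-146,0,0,40],[-133,-178,0,0,40],[-157,-210,0,0,40],[-171,-230,0,0,40]],
])

```text
time: 9.27
tool_pos: [0.4419, -0.2428, 0.1288]
ee_rot: [-3.139, 0.004, 0.355]
wrist_force: [0.5, 0.2, -0.8]
width: 0.0598
```

step_arm([
  [[-6,-6,0,0,40],[-6,-6,0,0,40],[-6,-6,0,0,40],[-6,-6,0,0,40]],
])

```text
time: 9.6
tool_pos: [0.44, -0.2459, 0.1306]
ee_rot: [-3.14, 0.0, 0.359]
wrist_force: [0.2, 0.1, -1.1]
width: 0.0597
```

```bash
python3 - <<'E'
from h import *
o=snap("wrist","w4.png");print(o['tool_pos'],o['ee_rot'],o['time'],o['width'])
blobs('wrist','blue',(.006,o['tool_pos'][2]-.0336+.07))
E
```

```text
[ 0.44003769 -0.24585611  0.13057037] [-3.13987583e+00  2.24134983e-04  3.59197619e-01] 9.6 0.05974158010144335
blue [320.1 342.1] [82. 91.] [(0.006, [351.5, -278.7]), (np.float64(0.16697036776311727), [438.4, -246.4])]
blue [323.2 231.4] [89. 90.] [(0.006, [441.3, -247.5]), (np.float64(0.16697036776311727), [480.7, -231.7])]
```

View pics/w4.png

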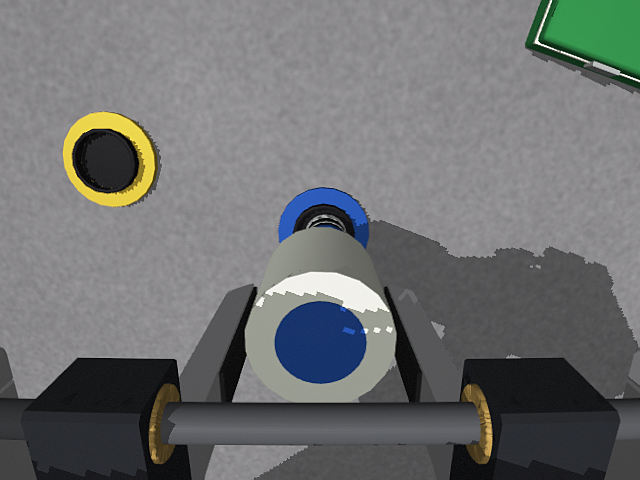

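The held cover's top centre is at (320,342) and the base is visible behind it at (323,231). I need to correct by about (+2,-1) mm while lowering.

step_arm([
  [[2,-1,0,0,40],[2,-1,-20,0,40],[2,-1,-40,0,40],[2,-1,-60,0,40],[2,-1,-72,0,40],[2,-1,-80,0,40],[2,-1,-86,0,40],[2,-1,-88,0,40]],
])

```text
time: 10.32
tool_pos: [0.4417, -0.2478, 0.0429]
ee_rot: [-3.141, 0.0, 0.358]
wrist_force: [-0.1, 0.3, -0.8]
width: 0.0596
```

step_arm([
  [[0,0,-2,0,40],[0,0,-3,0,40],[0,0,-4,0,40],[0,0,-4,0,40]],
])

```text
time: 10.65
tool_pos: [0.4419, -0.2485, 0.0401]
ee_rot: [3.141, -0.001, 0.358]
wrist_force: [-0.5, 0.4, -1.4]
width: 0.0598
```

step_arm([
  [[0,0,-1,0,40],[0,0,-2,0,40],[0,0,-2,0,40],[0,0,-2,0,40]],
])

```text
time: 10.98
tool_pos: [0.442, -0.2486, 0.0395]
ee_rot: [3.14, -0.001, 0.358]
wrist_force: [-2.9, 1.8, 6.7]
width: 0.0595
```

Contact at the expected height. I'll release and look.

step_arm([
  [[0,0,1,0,70],[0,0,1,0,90],[0,0,1,0,100],[0,0,1,0,100],[0,0,1,0,100],[0,0,1,0,100]],
])

```text
time: 11.48
tool_pos: [0.4415, -0.2481, 0.0383]
ee_rot: [-3.141, 0.0, 0.358]
wrist_force: [-0.2, -0.7, -0.0]
width: 0.093
```

step_arm([
  [[0,0,30,0,100],[0,0,70,0,100],[0,0,110,0,100],[0,0,150,0,100],[0,0,165,0,100],[0,0,165,0,100]],
])

```text
time: 11.98
tool_pos: [0.4439, -0.2498, 0.2095]
ee_rot: [3.132, -0.006, 0.358]
wrist_force: [0.7, 0.0, 1.0]
width: 0.0938
```

```bash
python3 - <<'E'
from h import *
o=snap("wrist","w5.png");print(o['tool_pos'],o['ee_rot'],o['time'],o['width'])
blobs('wrist','blue',(.006,.076,.142))
snap("scene","s5.png");blobs('scene','blue',(.006,.076,.142))
E
```

```text
[ 0.44390275 -0.2497648   0.20945976] [ 3.13228443 -0.00621543  0.35791277] 11.9833 0.09377521233862081
blue [316.3 234.5] [43. 44.] [(0.006, [422.7, -255.6]), (0.076, [440.1, -249.1]), (0.142, [456.4, -243.0])]
blue [315. 214.] [71. 72.] [(0.006, [441.2, -247.5]), (0.076, [455.2, -242.5]), (0.142, [468.4, -237.8])]
blue [158.9 280.6] [23. 39.] [(0.006, [444.7, -250.7]), (0.076, [526.4, -283.6]), (0.142, [603.4, -314.6])]
blue [577.   96.3] [30. 67.] [(0.006, [646.8, 1365.4]), (0.076, [703.0, 1128.6]), (0.142, [756.0, 905.3])]
blue [451.5  53.7] [41. 57.] [(0.006, [8.9, 1525.7]), (0.076, [145.6, 1268.7]), (0.142, [274.4, 1026.4])]
blue [252.7  20.9] [15. 60.] [(0.006, [-1240.1, 1372.5]), (0.076, [-945.9, 1134.8]), (0.142, [-668.5, 910.7])]
```

View pics/w5.png

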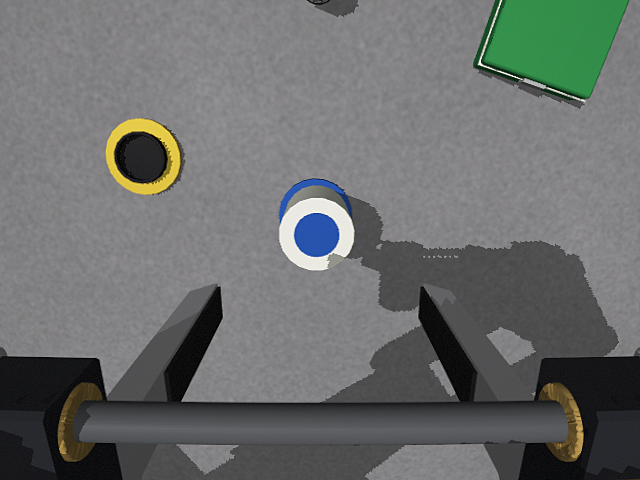

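The cover top is at (316,235). That projects to (440,-249), on the base at (441,-247), so it is seated flat. Next is the red objective.

step_arm([
  [[15,6,0,0,100],[48,18,0,0,100],[84,32,0,0,100],[120,45,0,0,100],[156,59,0,0,100],[186,70,-30,0,100],[186,70,-70,0,100],[186,70,-105,0,100]],
])

```text
time: 12.75
tool_pos: [0.6274, -0.1762, 0.0927]
ee_rot: [-3.138, 0.004, 0.36]
wrist_force: [-1.5, 0.5, -0.8]
width: 0.0938
```

step_arm([
  [[0,0,0,0,100],[0,0,0,0,100],[0,0,0,0,100]],
])

```text
time: 13.0
tool_pos: [0.6276, -0.1784, 0.099]
ee_rot: [3.141, -0.0, 0.357]
wrist_force: [-0.4, -0.2, 0.3]
width: 0.0944
```

```bash
python3 - <<'E'
from h import *
o=snap("wrist");print(o['tool_pos'],o['ee_rot'],o['time'],o['width'])
blobs('wrist','red',(.006,.044))
E
```

```text
[ 0.62763516 -0.1784412   0.09897634] [ 3.14144565e+00 -3.53223939e-05  3.57448144e-01] 13.0 0.09441696969632726
red [324.6 263.6] [48. 49.] [(0.006, [615.2, -186.3]), (0.044, [627.5, -181.2])]
red [  28.9 -117.4] [152. 272.] [(0.006, [773.2, 56.5]), (0.044, [763.5, 27.7])]
```

step_arm([
  [[0,-2,-30,0,70],[0,-2,-60,0,60],[0,-2,-80,0,60],[0,-2,-83,0,60],[0,-2,-83,0,10],[0,-2,-83,0,10],[0,-2,-83,0,10],[0,-2,-83,0,10]],
])

```text
time: 13.72
tool_pos: [0.6294, -0.1809, 0.0186]
ee_rot: [3.138, -0.004, 0.358]
wrist_force: [-0.4, 0.3, -0.1]
width: 0.0441
```

step_arm([
  [[0,0,0,0,10],[0,0,0,0,10],[0,0,0,0,10],[0,0,0,0,10],[0,0,0,0,10],[0,0,0,0,10]],
])

```text
time: 14.22
tool_pos: [0.6283, -0.1805, 0.0167]
ee_rot: [3.14, -0.001, 0.358]
wrist_force: [-0.2, -0.6, 5.6]
width: 0.0296
```

step_arm([
  [[0,0,10,0,10],[0,0,30,0,10],[0,0,60,0,10],[0,0,85,0,10],[0,0,110,0,10],[0,0,110,0,10]],
])

```text
time: 14.72
tool_pos: [0.6303, -0.181, 0.1319]
ee_rot: [3.135, -0.008, 0.358]
wrist_force: [0.1, -0.3, 0.4]
width: 0.0296
```

step_arm([
  [[0,20,0,0,10],[0,60,0,0,10],[-1,100,0,0,10],[-1,140,0,0,10],[-2,180,0,0,10],[-2,220,0,0,10],[-3,260,0,0,10],[-3,300,0,0,10]],
])

```text
time: 15.38
tool_pos: [0.6229, 0.1217, 0.1229]
ee_rot: [-3.141, 0.004, 0.358]
wrist_force: [1.5, 0.4, -0.5]
width: 0.029
```

step_arm([
  [[0,20,0,0,10],[0,28,0,0,10],[0,28,0,0,10],[0,28,0,0,10],[0,28,0,0,10]],
])

```text
time: 15.8
tool_pos: [0.6245, 0.1459, 0.1247]
ee_rot: [3.141, 0.002, 0.356]
wrist_force: [0.7, -0.6, -0.7]
width: 0.0296
```

```bash
python3 - <<'E'
from h import *
o=snap("wrist","w6.png");print(o['tool_pos'],o['ee_rot'],o['time'],o['width'])
blobs('wrist','red',(.006,o['tool_pos'][2]-.0167+.044))
E
```

```text
[0.6245055  0.14594123 0.12467823] [3.14091917e+00 1.58144262e-03 3.55907845e-01] 15.8 0.029615201756868596
red [319.9 327.8] [70. 72.] [(0.006, [551.0, 118.8]), (np.float64(0.15197822974208447), [624.1, 146.0])]
red [317.1 231. ] [90. 92.] [(0.006, [625.8, 148.9]), (np.float64(0.15197822974208447), [662.3, 161.4])]
red [520.2 133.9] [ 94. 104.] [(0.006, [743.1, 38.5]), (np.float64(0.15197822974208447), [722.1, 105.0])]
red [230.5  51.4] [102. 111.] [(0.006, [722.7, 246.8]), (np.float64(0.15197822974208447), [711.7, 211.3])]
```

View pics/w6.png

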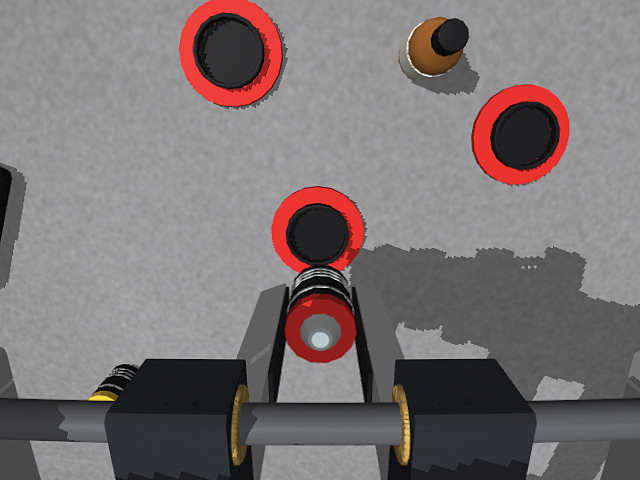

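The held red ring is at (320,328) and the nearest red base at (317,231). I'll correct by (+1,+3) mm and lower.

step_arm([
  [[1,3,-10,0,10],[1,3,-40,0,10],[1,3,-70,0,10],[1,3,-85,0,10],[1,3,-92,0,10],[1,3,-97,0,10],[1,3,-100,0,10],[1,3,-101,0,10]],
])

```text
time: 16.52
tool_pos: [0.6264, 0.1506, 0.0253]
ee_rot: [3.141, -0.002, 0.357]
wrist_force: [-0.5, -0.6, -0.8]
width: 0.0293
```

step_arm([
  [[0,0,0,0,10],[0,0,-1,0,10],[0,0,-1,0,10]],
])

```text
time: 16.77
tool_pos: [0.6263, 0.151, 0.0246]
ee_rot: [3.141, -0.002, 0.358]
wrist_force: [0.4, -0.0, -1.6]
width: 0.0299
```

step_arm([
  [[0,-1,-1,0,10],[0,-2,-2,0,10],[0,-2,-2,0,10],[0,-2,-2,0,40],[0,-2,-2,0,50],[0,-2,-2,0,60],[0,-2,-2,0,60],[0,-2,-2,0,60]],
])

```text
time: 17.43
tool_pos: [0.6255, 0.1487, 0.0212]
ee_rot: [3.141, 0.001, 0.358]
wrist_force: [0.1, -0.1, -0.3]
width: 0.0558
```

step_arm([
  [[0,0,30,0,100],[0,0,70,0,100],[0,0,110,0,100],[0,0,150,0,100],[0,0,165,0,100],[0,0,165,0,100]],
])

```text
time: 17.93
tool_pos: [0.6284, 0.1492, 0.1936]
ee_rot: [3.139, -0.012, 0.358]
wrist_force: [0.9, 0.1, 1.1]
width: 0.0925
```

```bash
python3 - <<'E'
from h import *
o=snap("wrist","w7.png");print(o['tool_pos'],o['ee_rot'],o['time'],o['width'])
blobs('wrist','red',(.006,.05)); blobs('wrist','yellow',(.006,.044))
E
```

```text
[0.62844848 0.14918609 0.19362356] [ 3.13882026 -0.01194174  0.35778379] 17.9333 0.09249241706448742
red [318.9 220. ] [74. 76.] [(0.006, [625.4, 148.8]), (0.05, [634.5, 152.2])]
red [483.8 140.9] [76. 83.] [(0.006, [742.8, 38.1]), (0.05, [737.9, 54.7])]
red [250.   74.7] [82. 88.] [(0.006, [722.4, 246.9]), (0.05, [719.9, 238.6])]
yellow [451.2 452.3] [41. 61.] [(0.006, [430.8, -79.9]), (0.044, [458.8, -53.3])]
yellow [556.1 421.8] [41. 83.] [(0.006, [505.5, -171.8]), (0.044, [525.8, -135.8])]
yellow [ 84.2 421.7] [42. 82.] [(0.006, [326.8, 309.7]), (0.044, [365.5, 296.0])]
yellow [132.7 361.6] [10. 26.] [(0.006, [420.0, 275.9]), (0.044, [449.1, 265.7])]
```

View pics/w7.png

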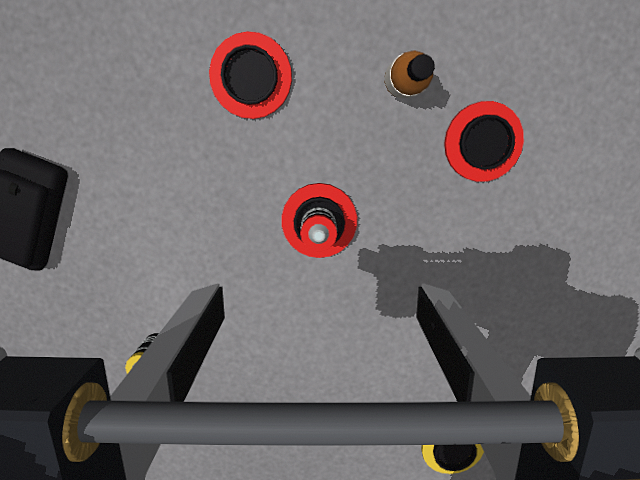

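The red objective stands in its base, with its ring at (319,232) inside the flange at (319,220). Next is yellow.

step_arm([
  [[-15,9,0,0,100],[-48,28,0,0,100],[-82,48,0,0,100],[-116,68,0,0,100],[-150,88,0,0,100],[-180,107,-25,0,100],[-180,107,-60,0,100],[-180,107,-90,0,100]],
])

```text
time: 18.65
tool_pos: [0.4421, 0.2563, 0.0927]
ee_rot: [3.141, 0.004, 0.361]
wrist_force: [0.7, -0.3, -0.1]
width: 0.0941
```

step_arm([
  [[0,0,0,0,100],[0,0,0,0,100],[0,0,0,0,100]],
])

```text
time: 18.9
tool_pos: [0.4459, 0.2556, 0.0965]
ee_rot: [3.141, 0.001, 0.357]
wrist_force: [0.8, 0.3, 1.1]
width: 0.0938
```

```bash
python3 - <<'E'
from h import *
o=snap("wrist");print(o['tool_pos'],o['ee_rot'],o['time'],o['width'],o['joint_positions'])
blobs('wrist','yellow',(.006,.044))
E
```

```text
[0.44590424 0.25562207 0.09649234] [3.14143002e+00 6.83981379e-04 3.57281775e-01] 18.9 0.09384847948576666 [ 4.10272049e-01  5.57061719e-02  1.62265698e+00 -1.26901878e-04
  1.46392114e+00  1.62380013e+00]
yellow [560.4 421.6] [42. 83.] [(0.006, [374.1, 21.9]), (0.044, [394.9, 58.8])]
yellow [ 79.7 421.7] [42. 83.] [(0.006, [238.3, 385.5]), (0.044, [278.1, 371.2])]
yellow [317.8 262.8] [49. 50.] [(0.006, [433.1, 252.7]), (0.044, [445.6, 257.1])]
```

step_arm([
  [[0,1,-30,0,70],[0,1,-60,0,60],[0,1,-78,0,60],[0,1,-80,0,60],[0,1,-80,0,10],[0,1,-80,0,10],[0,1,-80,0,10],[0,1,-80,0,10]],
])

```text
time: 19.62
tool_pos: [0.4473, 0.2575, 0.0188]
ee_rot: [-3.141, -0.004, 0.358]
wrist_force: [-0.0, 0.2, 0.1]
width: 0.0441
```

step_arm([
  [[0,0,0,0,10],[0,0,0,0,10],[0,0,0,0,10],[0,0,0,0,10],[0,0,0,0,10],[0,0,0,0,10]],
])

```text
time: 20.12
tool_pos: [0.4462, 0.2571, 0.0174]
ee_rot: [-3.142, -0.002, 0.358]
wrist_force: [0.4, -0.3, 4.7]
width: 0.0294
```

step_arm([
  [[0,0,10,0,10],[0,0,30,0,10],[0,0,60,0,10],[0,0,85,0,10],[0,0,100,0,10],[0,0,100,0,10]],
])

```text
time: 20.62
tool_pos: [0.4477, 0.2577, 0.1207]
ee_rot: [-3.141, -0.008, 0.358]
wrist_force: [-0.1, 0.3, -0.8]
width: 0.0292
```

To the yellow base at (438,-79): shift about (-8,-336).

step_arm([
  [[0,-20,0,0,10],[-1,-60,0,0,10],[-2,-100,0,0,10],[-3,-140,0,0,10],[-4,-180,0,0,10],[-5,-220,0,0,10],[-6,-260,0,0,10],[-7,-300,0,0,10]],
])

```text
time: 21.28
tool_pos: [0.4369, -0.0447, 0.1147]
ee_rot: [-3.14, 0.002, 0.358]
wrist_force: [0.8, 0.0, -1.5]
width: 0.0294
```

step_arm([
  [[-1,-25,0,0,10],[-1,-36,0,0,10],[-1,-36,0,0,10],[-1,-36,0,0,10],[-1,-36,0,0,10]],
])

```text
time: 21.7
tool_pos: [0.4373, -0.0777, 0.1158]
ee_rot: [-3.14, 0.001, 0.359]
wrist_force: [-0.3, -0.1, -0.6]
width: 0.0294
```

```bash
python3 - <<'E'
from h import *
o=snap("wrist","w8.png");print(o['tool_pos'],o['ee_rot'],o['time'],o['width'])
blobs('wrist','yellow',(.006,o['tool_pos'][2]-.0174+.044))
E
```

```text
[ 0.43732941 -0.07772481  0.11580298] [-3.13999117e+00  7.13683608e-04  3.59200870e-01] 21.7 0.029398202548058704
yellow [400.1 424.8] [18. 84.] [(0.006, [305.9, -199.5]), (np.float64(0.14240297865323298), [403.6, -128.8])]
yellow [239.9 424.7] [18. 84.] [(0.006, [257.8, -71.7]), (np.float64(0.14240297865323298), [378.2, -61.2])]
yellow [320.1 325.9] [69. 72.] [(0.006, [370.0, -102.6]), (np.float64(0.14240297865323298), [437.4, -77.6])]
yellow [322.7 237.3] [92. 95.] [(0.006, [437.9, -79.2]), (np.float64(0.14240297865323298), [473.3, -65.2])]
```

step_arm([
  [[0,-1,-10,0,10],[0,-1,-40,0,10],[0,-1,-65,0,10],[0,-1,-80,0,10],[0,-1,-87,0,10],[0,-1,-91,0,10],[0,-1,-93,0,10],[0,-1,-94,0,10]],
])

```text
time: 22.42
tool_pos: [0.438, -0.0798, 0.0234]
ee_rot: [3.141, -0.001, 0.359]
wrist_force: [-4.0, 2.7, 4.6]
width: 0.0297
```

step_arm([
  [[0,0,0,0,10],[0,0,0,0,10]],
])

```text
time: 22.58
tool_pos: [0.4389, -0.0806, 0.0235]
ee_rot: [3.139, -0.002, 0.358]
wrist_force: [-0.6, -0.1, -1.3]
width: 0.0296
```

step_arm([
  [[0,0,0,0,40],[0,0,0,0,50],[0,0,0,0,60],[0,0,0,0,60],[0,0,0,0,60]],
])

```text
time: 23.0
tool_pos: [0.4378, -0.0803, 0.0227]
ee_rot: [3.141, -0.0, 0.358]
wrist_force: [-0.2, -0.7, 0.7]
width: 0.0557
```

step_arm([
  [[0,0,30,0,100],[0,0,70,0,100],[0,0,110,0,100],[0,0,150,0,100],[0,0,185,0,100],[0,0,185,0,100],[0,0,185,0,100],[0,0,185,0,100]],
])

```text
time: 23.67
tool_pos: [0.4373, -0.0801, 0.2067]
ee_rot: [-3.141, 0.001, 0.358]
wrist_force: [0.2, -0.1, -0.5]
width: 0.0939
```

```bash
python3 - <<'E'
from h import *
o=snap("wrist","w9.png");print(o['tool_pos'],o['time'],o['width'],o['wrist_force'])
blobs('wrist','yellow',(.006,.05))
snap("scene","s9.png")
E
```

```text
[ 0.43725922 -0.08011622  0.20672954] 23.6667 0.09390042384245943 [ 0.21042252 -0.10121383 -0.50027838]
yellow [560.1 421.5] [42. 82.] [(0.006, [305.5, -420.2]), (0.05, [329.5, -377.6])]
yellow [ 79.9 421.5] [42. 83.] [(0.006, [113.9, 91.0]), (0.05, [160.1, 74.5])]
yellow [319.7 210.9] [72. 73.] [(0.006, [437.3, -79.4]), (0.05, [446.1, -76.2])]
```

View pics/w9.png

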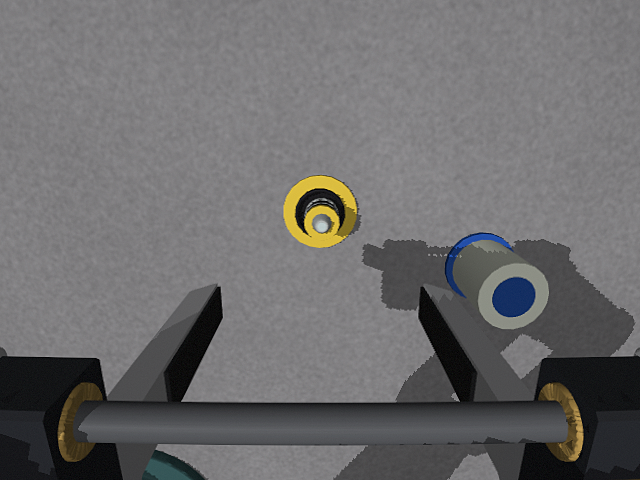

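View pics/s9.png

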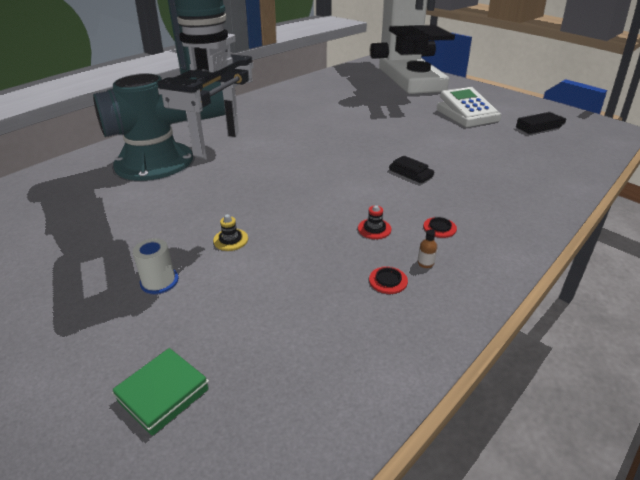

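The wrist view shows the yellow ring at (322,222) inside its flange at (320,211). The scene view shows yellow at (229,235) and red at (375,221) upright in their bases, the cover flat on blue at (156,267), and the bystanders in place.

```bash
python3 -c "
from h import *
print(robot.close_job())"
```

```text
the job is handed in; nothing more can be done
None
```

I put all three objectives away and handed the job in at about 24 s of the 99 s allowed. The hand-in reports no verdict.

- **Blue:** I stood it in the blue base first and let it go. Then I put the cover over it. The cover's top measured about 2 mm from the base centre, and it touched down at the height expected for sitting on the flange.
- **Red:** It stands in the red base nearest the robot, at about (625, 149) mm. I released it within about 1 mm of the base centre.
- **Yellow:** It stands in the yellow base, also released within about 1 mm of the centre.
- **Last pictures:** The red and yellow objectives are upright in their recesses, the cover is flat on blue, and the gripper is open and clear. By eye, the oil bottle, slide box and mouse have not moved.

No check failed. I judged the final heights and tilts from the pictures and contact heights; I did not measure them directly.

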